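# Free the pinned punch link with a forked spring-bar tool

### The arm

A 6-joint arm with a two-finger parallel gripper is mounted at the origin on a cart in front of the work surface, level with it; the furniture and walls round the work are solid. World frame = base frame: x ahead of the robot, y to its left, z up, the work surface at z = 0. Lengths are in mm, angles in rad, forces in N, time in s.
With the tool pointing down it reaches from about 300 to 775 mm from the base axis. Payload 14.6 kg.
Tool frame: the origin (TCP) lies on the front face of the gripper's body, between the roots of the fingers; the fingertips stand 97 mm ahead of it and the grasp point (between the pads) lies 78 mm ahead of it; z points along the fingers, y is the line along which they close (so a half turn about z gives the same grasp; the last joint's range is limited). The gripper opens to 94 mm and grips with 3 to 60 N. Pads are 16 mm wide; open, the fingers measure 119 mm over their backs; the gripper's body (75 mm by 177 mm) begins 78 mm behind the grasp point.
Start: joints at [-1.196, 0.3, 1.521, -0, 1.321, -0.067], TCP at [235.154, -497.185, 302.646] pointing down, gripper open.
Joint ranges: [-3.03, 3.03], [-0.79, 2.21], [0.23, 2.52], [-1.04, 4.18], [0, 3.07], [-2.55, 2.55]. Speed limits (rad/s): [2.22, 2.22, 2.57, 3.14, 3.14, 3.14].

### API

Orientations are given as [roll, pitch, yaw] about the fixed x, y, z axes, in that order (R = Rz(yaw) Ry(pitch) Rx(roll)).
In Python, from cell import manip, optics, workorder gives the robot as it stands.
- The arm moves only by the tool step_arm, never from a script. Its argument "increments" is a list that holds one entry, the list of rows, each a list of 7 numbers: the turn, a rotation vector about the tool's x, y, z as a fraction of full scale, then the shift along the tool's x, y, z as a fraction of full scale, then the closure, from -1 (fully open) to 1 (shut). In form: [[[wx, wy, wz, tx, ty, tz, fingers], ...]]. A call has 1 to 5 rows; each row shifts and turns the commanded pose from where the row before left it, along the tool's axes as they then stand; what a row does not reach is not made up. Full scale, the value 1, is 40 mm for a shift and 45 degrees for a turn. A row lasts 1/10 s, in which the tool goes at most 50 mm and 8.59 degrees, less where a joint would pass 70% of its speed; a pose out of reach is approached as far as the arm can. A call with a number of a shift or a turn outside -1 to 1 is refused whole. A call with a gripper value outside its range is refused whole. The fingers move at their own pace and stop on an object; "newtons" is the grip in N (left out, the last holds). Time passes only in rows, so rows that do not move let the fingers close. It gives the time, the measured TCP pose, the force, the opening and the grip force at its end, in the units of the state.
- manip.read_state(): the state, without advancing time (a new reading comes with each control period).
- optics.camera(name): name is "side" or "top"; returns a dict with "frame" (400x640x3 uint8, red, green, blue), "range_z" (400x640 float32, mm along the optical axis (not along the pixel's ray), 0 where there is no reading), "mtx" (3x3 intrinsics, pixels), "cam_to_world" (4x4, takes a point from camera to world coordinates). Camera axes: x right, y down, z forward; pixel columns grow to the right and rows downward; lengths in mm; the calibration is good to about 2 mm. A picture is of the moment at which its call begins.
- workorder.sign_off(): hands the job in; it is judged then, once.
The state is a dict: "clock": time; "joints": joint angles; "qd": joint speeds; "effort": joint torques, N m; "eef_pos": TCP position; "eef_rot": TCP orientation; "wrist_force": force on the tool from outside, world axes, zero at the start; "moment": the same for the moment, N m; "finger_gap": finger opening in mm; "finger_force": force on a finger pad.
Only numpy, scipy, OpenCV 4.12 (cv2) and the standard library are available. Lean on these libraries where they do the work, as an engineer would, in place of code of your own. Each camera call takes 0.05 s, during which the arm holds its last target. There are 200 camera calls.

### The job

The steel punch link in the bench fixture is pinned down by a spring bar. Take the forked tool from its stand, straddle the bar with the fork between the link and the bar's collar, and press the collar back gently, away from the link, feeling for it and never forcing the bar, until the link pops up; then put the tool back upright in its stand and set the link standing upright in the steel tray for washing. Leave the bottle and jars alone.

Things in the scene. Friction and masses are not known exactly. Their poses are not given: they have to be found in the camera images.
- fixture: Aluminium bench fixture, screwed down: plate 74 x 148 x 8 mm, y = -66 to +82 mm, origin on its underside, z up. A steel spring bar 6 mm thick runs level along its y at x = 0, 40 mm up. Link socket round y = -25 mm: side walls (across x) to z = 32 mm, back wall at y = -47 to -41 and two posts (y = -9 to -4, x = 8 to 18 either side) to z = 52 mm. Spring lug at y = 46 to 60, x +-13, to z = 54 mm
- bar_line (a point): Point on the bar's axis, at fixture x = 0, y = +3 mm, z = 40 mm: mid in the always free gap between the posts (y = -4) and the nearest place of the collar (y = +9). The fork goes down over the bar here
- collar_mid (a point): Point fixed to the fixture on the bar's axis at y = +19 mm. The bar's steel collar, 18 mm across, 7 mm thick, has its face towards the link (the one to press, towards +y) anywhere from 10 mm short of this point to 10 mm beyond: find it by touch. It is clamped on the bar; pushing it moves the bar
- lug_face (a point): Centre of the spring lug's face, fixture y = +46 mm. The spring presses the bar towards -y into the link with 3 N plus 0.35 N per mm; friction adds 1 to 3 N. The bar clears the link after a push of 6 to 8 mm (4 N at first, up to 9 N) and meets a hard stop at 9 mm. Tool force on bar or fixture over 15 N bends the bar
- socket_floor (a point): Plate's top under the link, fixture y = -25, z = 8 mm. Once the bar is clear an ejector here lifts the link by 12 to 13 mm and holds it up; the bar, when let go, rests against the link's side and no longer holds it
- link: Steel punch link, a block 24 (x) x 30 (y) x 46 (z) mm, about 0.12 kg, origin at the centre of its underside; cross bore along y for the bar. In the socket its axes are the fixture's; underside 12 mm above the worktop, 25 mm once popped up, with 37 mm of it above the side walls then. Draw it straight up by its x faces; the bar's tip rubs on it with a few newtons
- fork_tool: Forked tool, upright in its stand, 118 mm tall, 80 g, origin at the centre of its lower end, z up along the handle. Black handle 20 (x) x 16 (y) mm from z = 54 to 118; guard 30 x 20 mm at z = 50 to 54; below it a steel blade 22 mm wide (x), 4 mm thick (y), ending in two prongs 6 mm wide with a slot 10 mm wide and 16 mm deep. On the bar: lower end 30 mm above the worktop, tool y along the bar
- stand: Grey plastic tool stand, fixed, 51 mm high, origin at the centre of its underside, its pocket 27 (x) x 10 (y) mm, open through. The tool hangs in it by its guard, tool axes along the stand's axes (or turned by half a turn), tool origin 1 mm above the stand's.
- tray: Stainless instrument tray 124 (x) x 224 (y) x 19 mm, loose, origin at the centre of its underside, floor 2 mm thick, walls 16 to 19 mm high
- amber: amber bottle with black cap, 48 mm across, 100 mm tall, bystander
- jar: white ointment jar, 62 mm across, 58 mm tall, bystander
- small_jar: small ointment jar, 45 mm across, 40 mm tall, bystander
Mind the look-alikes: they are no part of the job. Leave any yellow look-alike of the stand alone.

How it is judged:
By the outcome, as a careful person would: the job done as asked, in the order asked, and still so for the second after the job is handed in, with the robot touching nothing.
It also fails if it takes over 72 s, if anything falls off the work surface, if the arm or the gripper's body presses on something with over 40 N, if the wrist force passes 120 N, or if a joint passes its speed limit or range.

## Working session

There is one attempt and no reset: what is moved stays moved. The work goes in short steps, Python scripts to look and compute and a tool call to move; the robot and the scene stay as the last step left them, time stands still between calls to the robot, and variables do not carry over. Pictures are saved under pics/ and viewed, at most 10 in all, crops included, and the job is handed in when it is done.

Besides the shell and the picture viewer there is one more tool, called after "Emit:" by a JSON object that holds its "method" and its "body". step_arm: Moves the arm, as the interface text tells. Its arguments: {"type":"object","properties":{"increments":{"type":"array","items":{"type":"array","items":{"type":"array","items":{"type":"number"}}}},"newtons":{"type":"number"}},"required":["increments"]}

```bash
ls; mkdir -p pics
cat > h.py <<'E'
import numpy as np,cv2
from cell import manip,optics,workorder
def cloud(c):
    K=c["mtx"];T=c["cam_to_world"];z=c["range_z"].astype(float)
    v,u=np.mgrid[:z.shape[0],:z.shape[1]]
    P=np.stack([(u-K[0,2])/K[0,0]*z,(v-K[1,2])/K[1,1]*z,z,np.ones_like(z)],-1)@np.array(T).T
    P=P[...,:3]; P[z==0]=np.nan
    return P
E
python3 - <<'E'
from h import *
for n in("top","side"):
    c=optics.camera(n); cv2.imwrite(f"pics/{n}0.png",c["frame"][...,::-1]); np.save(n+"0.npy",cloud(c))
    print(n,np.round(c["cam_to_world"],3).tolist(),np.round(c["mtx"],1).tolist())
print(manip.read_state())
E
```

```text
pics
top [[0.389, -0.742, 0.546, -576.705], [-0.921, -0.31, 0.234, -658.195], [-0.004, -0.594, -0.804, 1712.8], [0.0, 0.0, 0.0, 1.0]] [[519.4, 0.0, 317.0], [0.0, 519.4, 196.9], [0.0, 0.0, 1.0]]
side [[-0.894, -0.178, 0.41, -90.84], [-0.447, 0.317, -0.837, 1175.076], [0.019, -0.932, -0.363, 620.442], [0.0, 0.0, 0.0, 1.0]] [[495.7, 0.0, 316.5], [0.0, 495.7, 201.5], [0.0, 0.0, 1.0]]
{'clock': 0.1, 'joints': array([-1.19559429e+00,  3.00399835e-01,  1.52151789e+00, -3.04162209e-05,
        1.32067924e+00, -6.65783677e-02]), 'qd': array([-0.00060203, -0.00116812, -0.00195623,  0.00133998, -0.00021392,
       -0.00087144]), 'effort': array([ 2.58286382e-03, -5.32644331e+01, -3.53281045e+01,  7.10105198e-02,
        2.34826683e-02, -8.96030429e-05]), 'eef_pos': array([ 235.1069996 , -497.07008524,  302.1520994 ]), 'eef_rot': array([-3.14058861e+00, -3.74186366e-05,  4.41787934e-01]), 'wrist_force': array([ 0.07799994, -0.61218236, -0.18662291]), 'moment': array([-0.0268086 , -0.03006712,  0.03455057]), 'finger_force': 0.0, 'finger_gap': 94.08130540024834}
```

View pics/top0.png

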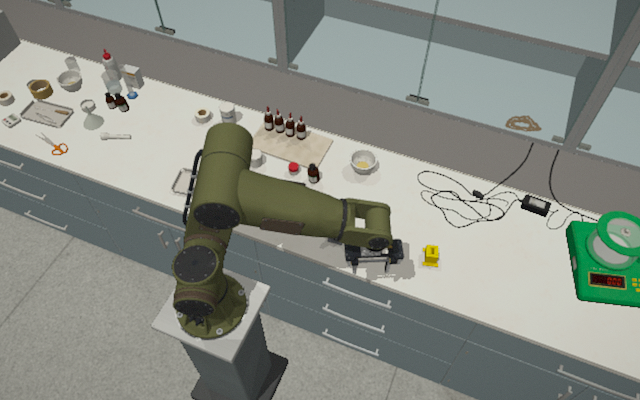

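View pics/side0.png

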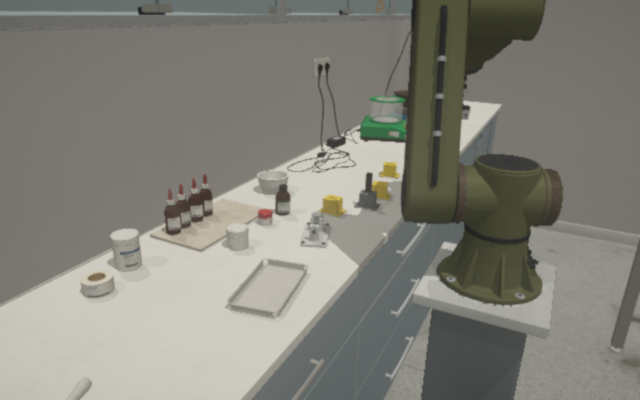

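The side view shows the tray (270,287), jar (237,236), fixture (316,230), amber bottle (283,200), and the grey stand with the black tool (368,190). Yellow look-alikes are at (333,205), (381,188) and (390,170). The arm hides most of the work area in the top view.

Run:
```python
from h import *
P=np.load("side0.npy")
for n,(u,v) in dict(tray=(270,287),jar=(237,228),fix=(316,235),amber=(283,187),tooltop=(369,175),stand=(368,198),y1=(333,200),small=(265,213)).items(): print(n,np.round(P[v,u]))
im=cv2.imread("pics/side0.png")
a=cv2.resize(im[165:255,215:415],None,fx=4,fy=4,interpolation=cv2.INTER_CUBIC)
cv2.imwrite("pics/crop1.png",a)
# ranges of raised points near
def box(n,u0,u1,v0,v1,zlo,zhi):
    q=P[v0:v1,u0:u1].reshape(-1,3); q=q[(q[:,2]>zlo)&(q[:,2]<zhi)]
    print(n,len(q),np.round(np.percentile(q,[2,50,98],axis=0)).tolist())
    return q
box("tool",360,376,172,192,60,125)
box("stand",355,380,186,210,40,56)
box("fixpl",300,334,208,248,4,14); box("fixhi",300,334,205,248,30,60)
q=box("tray",225,315,255,315,5,25); print(cv2.minAreaRect(q[:,:2].astype(np.float32)))
```

```text
tray [456. 302.   1.]
jar [642. 167.  60.]
fix [466.  39.  27.]
amber [650. -96.  96.]
tooltop [ 440. -297.  112.]
stand [ 433. -281.   38.]
y1 [ 516. -182.   48.]
small [661.  -4.  38.]
tool 121 [[431.0, -309.0, 61.0], [441.0, -296.0, 91.0], [452.0, -289.0, 118.0]]
stand 118 [[417.0, -392.0, 41.0], [439.0, -289.0, 49.0], [467.0, -275.0, 55.0]]
fixpl 429 [[438.0, -181.0, 4.0], [482.0, 6.0, 8.0], [555.0, 68.0, 13.0]]
fixhi 260 [[462.0, -174.0, 31.0], [488.0, -20.0, 46.0], [523.0, 48.0, 58.0]]
tray 812 [[378.0, 193.0, 5.0], [458.0, 327.0, 13.0], [525.0, 424.0, 20.0]]
((452.03076171875, 308.712646484375), (125.33470916748047, 229.20372009277344), 9.7659912109375)
```

View pics/crop1.png

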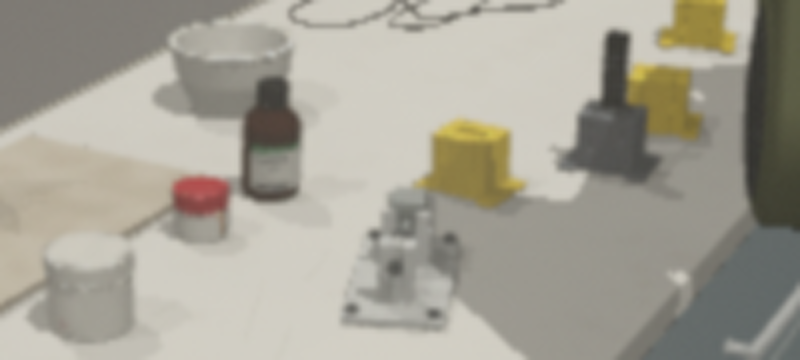

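The crop shows the fixture with its plate corners at about (350,310), (437,318), (375,235) and (450,240). The tool stands in the grey stand at (612,90). I'll fit box models to the side depth image.

```bash
cat >> h.py <<'E'
from scipy.optimize import minimize
B=lambda *a:np.array(a,float).reshape(3,2)
FIX=[B(-37,37,-66,82,0,8),B(12.5,18,-41,-9,8,32),B(-18,-12.5,-41,-9,8,32),B(-18,18,-47,-41,8,52),B(8,18,-9,-4,8,52),B(-18,-8,-9,-4,8,52),
 B(-13,13,46,60,8,54),B(-12,12,-40,-10,12,58),B(-3,3,-10,75,37,43),B(-9,9,19,26,31,49)]
STAND=[B(-19,19,-12,12,0,51)]
TOOL=[B(-10,10,-8,8,54,118),B(-15,15,-10,10,50,54),B(-11,11,-2,2,0,50)]
def render(c,boxes,x,y,th,win,z0=0):
    u0,u1,v0,v1=win;K=c["mtx"];T=np.array(c["cam_to_world"])
    v,u=np.mgrid[v0:v1,u0:u1]
    d=np.stack([(u-K[0,2])/K[0,0],(v-K[1,2])/K[1,1],np.ones(u.shape)],-1)@T[:3,:3].T
    R=np.array([[np.cos(th),np.sin(th),0],[-np.sin(th),np.cos(th),0],[0,0,1]])
    o=R@(T[:3,3]-[x,y,z0]); d=d@R.T
    t=-o[2]/d[...,2] if z0==0 else np.full(u.shape,1e9)
    for b in boxes:
        a=(b[:,0]-o)/d; e=(b[:,1]-o)/d
        lo=np.minimum(a,e).max(-1); hi=np.maximum(a,e).min(-1)
        t=np.where((lo<hi)&(lo<t),lo,t)
    return t
def fit(c,boxes,p0,win,clip=15,sc=(5,5,.1)):
    u0,u1,v0,v1=win; z=c["range_z"][v0:v1,u0:u1]; m=z>0
    def cost(p):
        return np.minimum(np.abs(render(c,boxes,p[0],p[1],p[2],win)-z),clip)[m].mean()
    s=np.vstack([p0]+[np.array(p0)+np.eye(3)[i]*sc[i] for i in range(3)])
    r=minimize(cost,p0,method="Nelder-Mead",options=dict(initial_simplex=s,xatol=.05,fatol=1e-4))
    return r.x,r.fun
E
python3 - <<'E'
from h import *
c=optics.camera("side")
w=(296,336,204,252)
z=c["range_z"]; print("noise", np.round(z[230:233,314:322],1).tolist())
best=[]
for th in np.arange(-np.pi,np.pi,np.pi/8):
    p,f=fit(c,FIX,[480,5,th],w); best.append((f,*np.round(p,2)))
for b in sorted(best)[:6]: print(b)
best=[]
w=(356,376,171,212)
for th in np.arange(0,np.pi,np.pi/8):
    p,f=fit(c,STAND+TOOL,[440,-297,th],w); best.append((f,*np.round(p,2)))
for b in sorted(best)[:5]: print(b)
E
```

```text
noise [[1384.5999755859375, 1391.800048828125, 1390.5999755859375, 1392.800048828125, 1395.5, 1464.0999755859375, 1461.9000244140625, 1465.300048828125], [1387.5, 1381.5999755859375, 1391.800048828125, 1389.5, 1395.699951171875, 1462.0, 1461.0, 1462.5999755859375], [1391.0999755859375, 1388.800048828125, 1396.5999755859375, 1391.699951171875, 1392.0, 1453.699951171875, 1455.300048828125, 1458.0999755859375]]
(np.float64(3.9333887878129774), np.float64(494.77), np.float64(-16.83), np.float64(0.36))
(np.float64(3.9334752544278184), np.float64(494.78), np.float64(-16.86), np.float64(0.36))
(np.float64(3.9336025603935543), np.float64(494.75), np.float64(-16.79), np.float64(0.36))
(np.float64(5.0951158127614375), np.float64(489.78), np.float64(-3.79), np.float64(-2.78))
(np.float64(5.095185714046188), np.float64(489.59), np.float64(-3.74), np.float64(3.5))
(np.float64(5.095331973875585), np.float64(489.79), np.float64(-3.76), np.float64(-2.78))
(np.float64(6.66650994436506), np.float64(441.58), np.float64(-297.57), np.float64(3.29))
(np.float64(6.681897610773982), np.float64(441.56), np.float64(-297.11), np.float64(0.08))
(np.float64(6.807805719037647), np.float64(442.62), np.float64(-301.74), np.float64(1.51))
(np.float64(6.977258304164213), np.float64(441.6), np.float64(-300.85), np.float64(1.21))
(np.float64(6.984942637999072), np.float64(442.02), np.float64(-298.39), np.float64(0.43))
```

Emit:
{"method": "step_arm", "body": {"increments": [[[0, 0, 0, 0.63, -0.76, 0, -1], [0, 0, 0, 0.63, -0.76, 0, -1], [0, 0, 0, 0.63, -0.76, 0, -1], [0, 0, 0, 0.63, -0.76, 0, -1], [0, 0, 0, 0.63, -0.76, 0, -1]]]}}

```text
clock: 0.65
eef_pos: [284.1, -304.3, 302.5]
eef_rot: [-3.141, -0.0, 0.441]
wrist_force: [0.9, 0.0, -0.3]
finger_gap: 94.1
finger_force: 0.0
```

Emit:
{"method": "step_arm", "body": {"increments": [[[0, 0, 0, 0.63, -0.76, 0, -1], [0, 0, 0, 0.63, -0.76, 0, -1], [0, 0, 0, 0.63, -0.76, 0, -1], [0, 0, 0, 0.63, -0.76, 0, -1], [0, 0, 0, 0.63, -0.76, 0, -1]]]}}

```text
clock: 1.15
eef_pos: [332.9, -113.1, 302.7]
eef_rot: [3.141, -0.0, 0.441]
wrist_force: [0.3, -0.6, 0.6]
finger_gap: 94.1
finger_force: 0.0
```

Emit:
{"method": "step_arm", "body": {"increments": [[[0, 0, 0, 0.63, -0.76, 0, -1], [0, 0, 0, 0.63, -0.76, 0, -1], [0, 0, 0, 0.63, -0.76, 0, -1], [0, 0, 0, 0.63, -0.76, 0, -1], [0, 0, 0, 0.63, -0.76, 0, -1]]]}}

```text
clock: 1.65
eef_pos: [381.9, 78.4, 302.7]
eef_rot: [3.141, -0.0, 0.442]
wrist_force: [-0.0, -0.8, 1.1]
finger_gap: 93.5
finger_force: 0.0
```

Run:
```python
from h import *
c=optics.camera("top"); np.save("top1.npy",c,allow_pickle=True)
s=optics.camera("side"); np.save("side1.npy",s,allow_pickle=True)
T=np.linalg.inv(c["cam_to_world"])
for p in [(495,-17,0),(441,-297,60)]:
    q=T[:3,:3]@p+T[:3,3]; print(np.round((c["mtx"]@q)[:2]/q[2]))
im=c["frame"][...,::-1]
a=cv2.resize(im[170:280,270:470],None,fx=4,fy=4,interpolation=cv2.INTER_CUBIC)
cv2.imwrite("pics/crop2.png",a)
st=manip.read_state(); print(st["eef_pos"],st["eef_rot"],st["joints"],st["clock"])
```

```text
[276. 203.]
[336. 227.]
[382.17142752  79.7863086  302.46825227] [-3.14106325e+00  7.98211963e-05  4.46080604e-01] [ 1.11718165e-01 -6.56207857e-02  1.92984292e+00  4.95013469e-04
  1.27761969e+00  1.23629079e+00] 1.75
```

View pics/crop2.png

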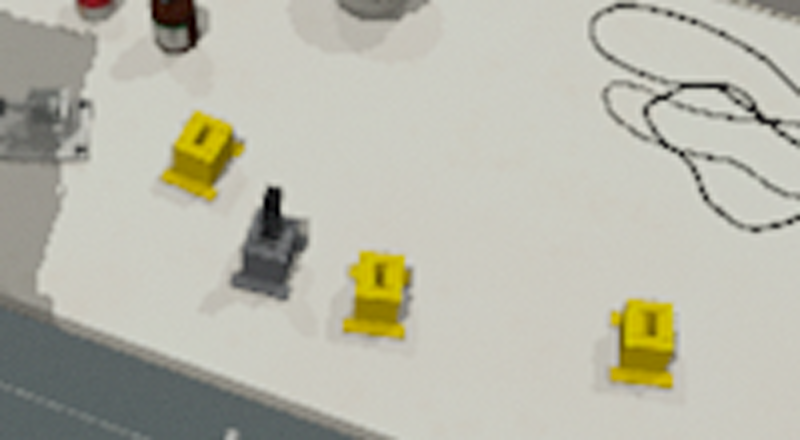

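The top crop shows the grey stand at about (270,255), with flanges at its near and far ends and the slot running between them. I'll do a joint fit with both cameras, including the stand's size.

```bash
cat > f.py <<'E'
from h import *
cs=[(np.load("top1.npy",allow_pickle=True).item()),(np.load("side1.npy",allow_pickle=True).item())]
def obj(mk,p,wins,use=(0,1),clip=15):
    t=0
    for i in use:
        u0,u1,v0,v1=wins[i];z=cs[i]["range_z"][v0:v1,u0:u1];m=z>0
        t+=np.minimum(np.abs(render(cs[i],mk(p),p[0],p[1],p[2],wins[i])-z),clip)[m].mean()
    return t
def go(mk,p0,sc,wins,use=(0,1)):
    p0=np.array(p0,float);s=np.vstack([p0]+[p0+np.eye(len(p0))[i]*sc[i] for i in range(len(p0))])
    r=minimize(lambda p:obj(mk,p,wins,use),p0,method="Nelder-Mead",options=dict(initial_simplex=s,xatol=.03,fatol=1e-4,maxiter=900))
    return r.fun,np.round(r.x,2)
if __name__=="__main__":
    mk=lambda p:TOOL+[B(-p[3],p[3],-p[4],p[4],0,51),B(-p[5],p[5],-p[6],p[6],0,p[7])]
    W=[(324,350,212,248),(353,378,170,212)]
    for u in((0,1),(0,),(1,)):
        print(u,min((go(mk,[441,-297,t,18,13,30,13,6],(6,6,.15,4,4,6,3,2),W,u) for t in(.0,.4,.8,1.2)),key=lambda r:r[0]))
    W=[(250,300,180,222),(296,336,204,252)]
    for u in((0,1),(0,),(1,)): print(u,go(lambda p:FIX,[494,-17,.36],(5,5,.1),W,u))
    # collar position
    r=[]
    for k in np.arange(9,30,2): r.append((round(obj(lambda p:FIX[:-1]+[B(-9,9,k,k+7,31,49)],go(lambda p:FIX,[494,-17,.36],(5,5,.1),W)[1],W),3),k))
    print(sorted(r)[:4])
E
python3 f.py
```

```text
(0, 1) (np.float64(10.331489746381926), array([ 4.4302e+02, -3.0150e+02,  7.0000e-02,  2.4680e+01,  2.0840e+01,
        3.4630e+01,  1.5150e+01,  6.7500e+00]))
(0,) (np.float64(5.30589417504147), array([ 4.4484e+02, -3.0036e+02,  9.0000e-02,  2.5390e+01,  2.2060e+01,
        3.5130e+01,  1.3040e+01,  4.1700e+00]))
(1,) (np.float64(4.690443899390971), array([ 4.4326e+02, -3.0395e+02,  1.0000e-01,  2.4910e+01,  2.2230e+01,
        3.7480e+01,  1.1400e+01,  5.5300e+00]))
(0, 1) (np.float64(9.85907376070527), array([ 4.9427e+02, -1.5070e+01,  3.6000e-01]))
(0,) (np.float64(5.763550575454269), array([ 4.9502e+02, -1.3270e+01,  3.5000e-01]))
(1,) (np.float64(3.9495026150287793), array([ 4.9476e+02, -1.6440e+01,  3.6000e-01]))
[(np.float64(9.869), np.int64(17)), (np.float64(9.869), np.int64(19)), (np.float64(9.871), np.int64(21)), (np.float64(9.875), np.int64(23))]
```

Emit:
{"method": "step_arm", "body": {"increments": [[[0, 0, 0, -0.273, 0.927, 0, -1], [0, 0, 0, -0.273, 0.927, 0, -1], [0, 0, 0, -0.273, 0.927, 0, -1], [0, 0, 0, -0.273, 0.927, 0, -1], [0, 0, 0, -0.273, 0.927, 0, -1]]]}}

```text
clock: 2.25
eef_pos: [411.3, -116.4, 302.7]
eef_rot: [3.142, 0.0, 0.441]
wrist_force: [0.5, 0.4, -0.6]
finger_gap: 94.3
finger_force: 0.0
```

Emit:
{"method": "step_arm", "body": {"increments": [[[0, 0, 0, -0.273, 0.927, 0, -1], [0, 0, 0, -0.273, 0.927, 0, -1], [0, 0, 0, -0.273, 0.927, 0, -1], [0, 0, 0, -0.273, 0.927, 0, -1], [0, 0, 0, -0.273, 0.927, 0, -1]]]}}

```text
clock: 2.75
eef_pos: [441.0, -307.4, 302.5]
eef_rot: [-3.141, 0.0, 0.441]
wrist_force: [0.3, 0.2, 1.0]
finger_gap: 94.3
finger_force: 0.0
```

Emit:
{"method": "step_arm", "body": {"increments": [[[0, 0, 0.15, 0, 0, 0.3, -1], [0, 0, 0.15, 0, 0, 0.3, -1], [0, 0, 0.15, 0, 0, 0.3, -1], [0, 0, 0, 0, 0, 0.4, -1], [0, 0, 0, 0, 0, 0, -1]]]}}

```text
clock: 3.25
eef_pos: [440.7, -305.3, 248.8]
eef_rot: [-3.139, 0.003, 0.088]
wrist_force: [-0.0, 0.1, 0.4]
finger_gap: 94.0
finger_force: 0.0
```

Run:
```python
from h import *
s=optics.camera("side"); np.save("side2.npy",s,allow_pickle=True)
a=cv2.resize(s["frame"][110:230,300:440,::-1],None,fx=5,fy=5,interpolation=cv2.INTER_CUBIC)
cv2.imwrite("pics/crop3.png",a)
st=manip.read_state(); print(st["eef_pos"],st["eef_rot"],st["clock"],st["wrist_force"])
# handle centre in side image: dark pixels
def proj(c,p):
    T=np.linalg.inv(c["cam_to_world"]);q=T[:3,:3]@p+T[:3,3];return np.round((c["mtx"]@q)[:2]/q[2],1)
p=st["eef_pos"]
for dz in(-97,-160): print(proj(s,p+[0,0,dz]))
```

```text
[ 441.07672657 -305.51557117  250.09068973] [-3.14030837e+00  1.44225829e-03  8.83357597e-02] 3.3 [0.06017721 0.26815423 0.33758284]
[370.4 162.4]
[369.3 180.6]
```

View pics/crop3.png

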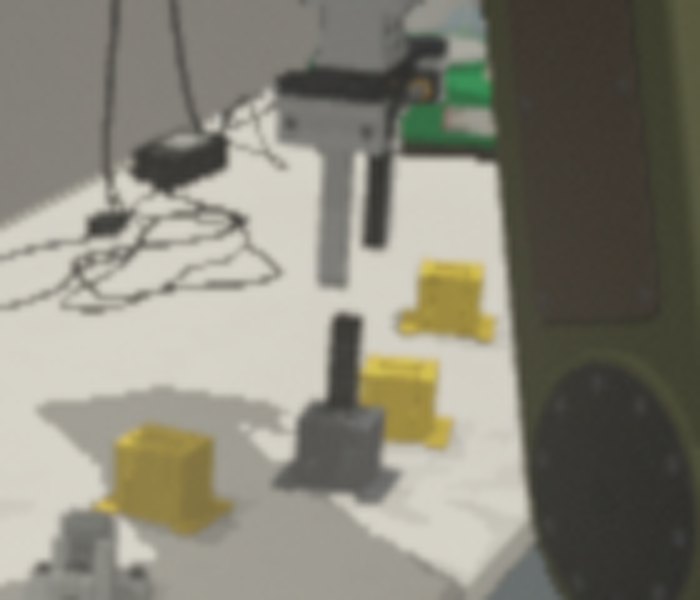

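The open fingers straddle the handle (crop 345,365; pixel about 369,180) within about 1–2 mm laterally, so I'm going down and gripping.

Emit:
{"method": "step_arm", "body": {"increments": [[[0, 0, 0, 0.04, -0.05, 0.6, -1], [0, 0, 0, 0, 0, 0.6, -1], [0, 0, 0, 0, 0, 0.6, -1], [0, 0, 0, 0, 0, 0.5, -1], [0, 0, 0, 0, 0, 0, -1]]]}}

```text
clock: 3.8
eef_pos: [442.5, -303.0, 157.3]
eef_rot: [-3.139, 0.002, 0.089]
wrist_force: [0.5, 1.0, 0.6]
finger_gap: 94.0
finger_force: 0.0
```

Emit:
{"method": "step_arm", "body": {"increments": [[[0, 0, 0, 0, 0, 0, 1], [0, 0, 0, 0, 0, 0, 1], [0, 0, 0, 0, 0, 0, 1], [0, 0, 0, 0, 0, 0, 1], [0, 0, 0, 0, 0, 0, 1]]], "newtons": 40}}

```text
clock: 4.3
eef_pos: [443.2, -303.2, 159.1]
eef_rot: [3.141, -0.0, 0.088]
wrist_force: [-0.1, -0.5, -0.2]
finger_gap: 57.4
finger_force: 0.0
```

Emit:
{"method": "step_arm", "body": {"increments": [[[0, 0, 0, 0, 0, 0, 1], [0, 0, 0, 0, 0, 0, 1], [0, 0, 0, 0, 0, 0, 1], [0, 0, 0, 0, 0, 0, 1], [0, 0, 0, 0, 0, 0, 1]]]}}

```text
clock: 4.8
eef_pos: [443.1, -303.1, 158.6]
eef_rot: [-3.142, 0.0, 0.088]
wrist_force: [0.5, -0.7, -0.4]
finger_gap: 17.5
finger_force: 0.1
```

Emit:
{"method": "step_arm", "body": {"increments": [[[0, 0, 0, 0, 0, 0, 1], [0, 0, 0, 0, 0, 0, 1], [0, 0, 0, 0, 0, 0, 1]]]}}

```text
clock: 5.1
eef_pos: [443.1, -303.1, 158.6]
eef_rot: [-3.142, 0.0, 0.088]
wrist_force: [-0.3, -0.5, -0.1]
finger_gap: 15.7
finger_force: 40.0
```

Emit:
{"method": "step_arm", "body": {"increments": [[[0, 0, 0, 0, 0, -0.25, 1], [0, 0, 0, 0, 0, -0.5, 1], [0, 0, 0, 0, 0, -0.5, 1], [0, 0, 0, 0, 0, -0.75, 1], [0, 0, 0, 0, 0, -0.75, 1]]]}}

```text
clock: 5.6
eef_pos: [442.9, -302.9, 270.3]
eef_rot: [-3.141, 0.0, 0.088]
wrist_force: [0.6, -0.4, -1.4]
finger_gap: 15.9
finger_force: 40.0
```

Emit:
{"method": "step_arm", "body": {"increments": [[[0, 0, 0, 0.235, -0.888, 0, 1], [0, 0, 0, 0.235, -0.888, 0, 1], [0, 0, 0, 0.235, -0.888, 0, 1], [0, 0, 0, 0.235, -0.888, 0, 1], [0, 0, 0, 0.235, -0.888, 0, 1]]]}}

```text
clock: 6.1
eef_pos: [474.2, -120.6, 269.4]
eef_rot: [3.141, -0.001, 0.088]
wrist_force: [-0.5, 0.6, -1.3]
finger_gap: 15.6
finger_force: 40.0
```

Emit:
{"method": "step_arm", "body": {"increments": [[[0, 0, 0, 0.235, -0.888, 0, 1], [0, 0, 0, 0.235, -0.888, 0, 1], [0, 0, 0, 0.235, -0.888, 0, 1], [0, 0, -0.173, 0, 0, 0, 1], [0, 0, -0.173, 0, 0, 0, 1]]]}}

```text
clock: 6.6
eef_pos: [493.0, -12.3, 269.3]
eef_rot: [3.141, -0.0, 0.367]
wrist_force: [0.1, -0.4, -0.5]
finger_gap: 15.9
finger_force: 40.0
```

Emit:
{"method": "step_arm", "body": {"increments": [[[0, 0, 0, 0, 0, 0.5, 1], [0, 0, 0, 0, 0, 0.5, 1], [0, 0, 0, 0, 0, 0, 1], [0, 0, 0, 0, 0, 0, 1]]]}}

```text
clock: 7.0
eef_pos: [493.1, -13.4, 229.5]
eef_rot: [3.142, -0.0, 0.36]
wrist_force: [-0.4, -0.2, -0.3]
finger_gap: 16.0
finger_force: 40.0
```

Run:
```python
from h import *
s=optics.camera("side"); np.save("side3.npy",s,allow_pickle=True)
u0,v0=280,165
a=cv2.resize(s["frame"][v0:v0+90,u0:u0+75,::-1],None,fx=6.6,fy=6.6,interpolation=cv2.INTER_CUBIC)
cv2.imwrite("pics/crop4.png",a)
st=manip.read_state(); p=st["eef_pos"];y=st["eef_rot"][2];print(p,y,st["clock"],st["wrist_force"])
w=(300,340,160,215)
z=s["range_z"][w[2]:w[3],w[0]:w[1]];m=z>0
# fit held tool: blade+handle below fingertips, free x,y
z0=p[2]-158.6+1
best=[]
for dx in np.arange(-8,8.1,1):
  for dy in np.arange(-8,8.1,1):
    r=render(s,[TOOL[1],TOOL[2],B(-10,10,-8,8,54,60)],p[0]+dx,p[1]+dy,y,w,z0)
    k=(r<1e8)&m
    # score: object silhouette pixels must match depth; use clipped
    best.append((np.minimum(abs(r-z),20)[k].mean(),dx,dy))
print(sorted(best)[:6])
```

```text
[493.26800418 -13.45850555 229.88698136] 0.3600633846615422 7.05 [-0.34994484 -0.10799842 -0.4043535 ]
[(np.float64(5.610700824987672), np.float64(0.0), np.float64(1.0)), (np.float64(5.952034519726998), np.float64(-1.0), np.float64(3.0)), (np.float64(6.057483488961642), np.float64(0.0), np.float64(2.0)), (np.float64(6.059473500853024), np.float64(-1.0), np.float64(2.0)), (np.float64(6.198477791233935), np.float64(1.0), np.float64(1.0)), (np.float64(6.252570335196751), np.float64(0.0), np.float64(0.0))]
```

View pics/crop4.png

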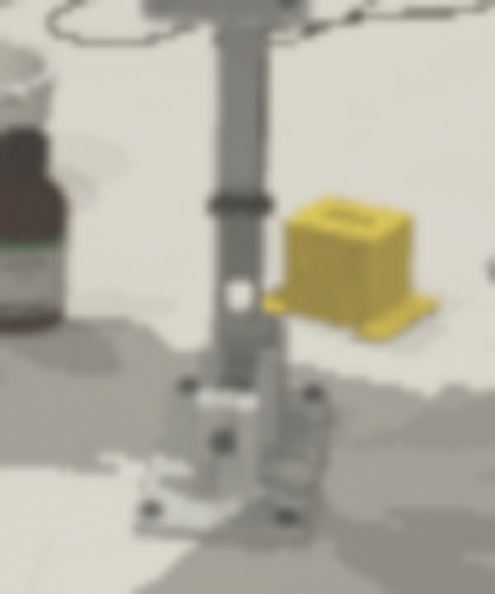

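The fork hangs over the fixture. Its slot shows as a bright spot at crop (240,293), and the bar's end is the dark dot at (222,440) in the lug. I'll compare both with the predictions.

Run:
```python
from h import *
s=np.load("side3.npy",allow_pickle=True).item()
T=np.linalg.inv(s["cam_to_world"])
def proj(p):
    q=T[:3,:3]@p+T[:3,3];return np.round((s["mtx"]@q)[:2]/q[2],2)
g=cv2.cvtColor(s["frame"],cv2.COLOR_RGB2GRAY).astype(float)
print(g[206:213,312:322].astype(int)); print(g[229:235,308:320].astype(int))
c,n=np.cos(.36),np.sin(.36)
f=lambda x,y,z:np.array([494.4+c*x-n*y,-15.5+n*x+c*y,z])
print("bar end pred",proj(f(0,60,40)),"+1mm x",proj(f(1,60,40))-proj(f(0,60,40)))
p=np.array([493.27,-13.46,229.9-158.6+1]); print("slot pred top,bottom",proj(p+[0,0,16]),proj(p), "guard",proj(p+[0,0,52]))
print("lug top corners",proj(f(-13,60,54)),proj(f(13,60,54)))
print("plate corners",proj(f(-37,82,8)),proj(f(37,82,8)))
e=s["frame"][:, :, :3]
print("lug row",g[226,302:326].astype(int)); print("blade row",g[203,308:326].astype(int)); print("guard",g[196,308:326].astype(int))
```

```text
[[175 132 116 117 118 117 116 141 189 205]
 [175 135 133 151 156 149 128 149 195 201]
 [173 140 164 194 202 192 149 147 185 178]
 [167 138 171 204 212 201 155 137 164 156]
 [166 136 167 200 207 195 150 142 168 162]
 [167 133 150 180 185 168 135 139 168 172]
 [165 131 130 142 143 132 121 125 140 146]]
[[147 146 151 152 145 137 132 134 148 152 150 141]
 [147 146 150 145 125 111 109 123 146 153 150 141]
 [148 147 148 135 108  94  95 114 145 153 149 140]
 [148 147 147 132 106  92  94 114 144 152 147 136]
 [149 148 149 142 120 108 110 125 145 151 146 133]
 [153 147 144 144 133 133 137 139 146 150 145 131]]
bar end pred [313.36 230.39] +1mm x [-0.35 -0.03]
slot pred top,bottom [315.95 206.84] [315.84 211.97] guard [316.19 195.13]
lug top corners [318.07 226.1 ] [308.83 225.55]
plate corners [325.53 244.93] [299.16 243.26]
lug row [161 161 159 153 149 149 148 153 172 178 174 172 172 174 190 193 181 152
 139 135 123 124 129 130]
blade row [213 213 213 206 175 132 113 110 109 111 112 135 182 204 191 154 137 139]
guard [214 213 202 151 103  86  80  79  80  77  76  79  95 152 202 212 209 202]
```

The slot and bar end both agree with the model to about 0.5 mm. Descending carefully.

Emit:
{"method": "step_arm", "body": {"increments": [[[0, 0, 0, 0, 0, 0.2, 1], [0, 0, 0, 0, 0, 0.2, 1], [0, 0, 0, 0, 0, 0.2, 1], [0, 0, 0, 0, 0, 0.075, 1], [0, 0, 0, 0, 0, 0, 1]]]}}

```text
clock: 7.55
eef_pos: [492.8, -13.4, 201.1]
eef_rot: [-3.141, 0.001, 0.36]
wrist_force: [-0.5, -0.3, -0.6]
finger_gap: 15.8
finger_force: 40.0
```

Emit:
{"method": "step_arm", "body": {"increments": [[[0, 0, 0, 0, 0, 0.025, 1], [0, 0, 0, 0, 0, 0.025, 1], [0, 0, 0, 0, 0, 0.025, 1], [0, 0, 0, 0, 0, 0.02, 1], [0, 0, 0, 0, 0, 0, 1]]]}}

```text
clock: 8.05
eef_pos: [492.9, -13.4, 197.8]
eef_rot: [-3.142, 0.0, 0.36]
wrist_force: [0.6, -0.9, -0.8]
finger_gap: 15.6
finger_force: 40.0
```

Emit:
{"method": "step_arm", "body": {"increments": [[[0, 0, 0, 0, 0, 0.05, 1], [0, 0, 0, 0, 0, 0.05, 1], [0, 0, 0, 0, 0, 0.05, 1], [0, 0, 0, 0, 0, 0, 1]]]}}

```text
clock: 8.45
eef_pos: [492.8, -13.4, 191.5]
eef_rot: [-3.141, 0.001, 0.36]
wrist_force: [-1.1, -0.8, -0.9]
finger_gap: 15.5
finger_force: 40.0
```

Emit:
{"method": "step_arm", "body": {"increments": [[[0, 0, 0, 0, 0, 0.05, 1], [0, 0, 0, 0, 0, 0.04, 1], [0, 0, 0, 0, 0, 0, 1]]]}}

```text
clock: 8.75
eef_pos: [492.9, -13.4, 188.0]
eef_rot: [-3.141, 0.0, 0.36]
wrist_force: [-1.3, 0.6, -0.4]
finger_gap: 15.8
finger_force: 40.0
```

Emit:
{"method": "step_arm", "body": {"increments": [[[0, 0, 0, 0, -0.025, 0, 1], [0, 0, 0, 0, -0.025, 0, 1], [0, 0, 0, 0, -0.025, 0, 1], [0, 0, 0, 0, -0.025, 0, 1]]]}}

```text
clock: 9.15
eef_pos: [491.5, -9.5, 188.3]
eef_rot: [3.142, -0.0, 0.36]
wrist_force: [-0.4, 0.4, -0.4]
finger_gap: 15.9
finger_force: 40.0
```

Emit:
{"method": "step_arm", "body": {"increments": [[[0, 0, 0, 0, -0.025, 0, 1], [0, 0, 0, 0, -0.025, 0, 1], [0, 0, 0, 0, -0.025, 0, 1]]]}}

```text
clock: 9.45
eef_pos: [490.5, -6.8, 188.2]
eef_rot: [-3.142, 0.0, 0.36]
wrist_force: [-0.1, -0.2, -0.3]
finger_gap: 16.1
finger_force: 40.0
```

Free so far (about 7 mm); continuing in 3 mm calls.

Emit:
{"method": "step_arm", "body": {"increments": [[[0, 0, 0, 0, -0.025, 0, 1], [0, 0, 0, 0, -0.025, 0, 1], [0, 0, 0, 0, -0.025, 0, 1]]]}}

```text
clock: 9.75
eef_pos: [489.4, -4.0, 188.2]
eef_rot: [-3.142, -0.0, 0.36]
wrist_force: [0.1, -0.1, -1.0]
finger_gap: 15.8
finger_force: 40.0
```

Emit:
{"method": "step_arm", "body": {"increments": [[[0, 0, 0, 0, -0.025, 0, 1], [0, 0, 0, 0, -0.025, 0, 1], [0, 0, 0, 0, -0.025, 0, 1]]]}}

```text
clock: 10.05
eef_pos: [488.5, -1.5, 188.3]
eef_rot: [3.141, -0.0, 0.36]
wrist_force: [1.1, -5.1, -1.4]
finger_gap: 16.1
finger_force: 40.0
```

Contact at about 5 N. Pressing on in small steps.

Emit:
{"method": "step_arm", "body": {"increments": [[[0, 0, 0, 0, -0.025, 0, 1], [0, 0, 0, 0, -0.025, 0, 1]]]}}

```text
clock: 10.25
eef_pos: [487.7, 0.5, 188.3]
eef_rot: [3.141, -0.0, 0.36]
wrist_force: [1.4, -5.4, -2.1]
finger_gap: 16.1
finger_force: 40.0
```

Emit:
{"method": "step_arm", "body": {"increments": [[[0, 0, 0, 0, -0.025, 0, 1], [0, 0, 0, 0, 0, 0, 1]]]}}

```text
clock: 10.45
eef_pos: [487.3, 1.5, 188.3]
eef_rot: [3.141, -0.0, 0.36]
wrist_force: [1.4, -4.8, -1.7]
finger_gap: 16.0
finger_force: 40.0
```

Emit:
{"method": "step_arm", "body": {"increments": [[[0, 0, 0, 0, -0.025, 0, 1]]]}}

```text
clock: 10.55
eef_pos: [487.0, 2.3, 188.3]
eef_rot: [3.141, -0.0, 0.36]
wrist_force: [1.8, -5.3, -1.3]
finger_gap: 16.0
finger_force: 40.0
```

```bash
cat > lk.py <<'E'
from h import *
s=optics.camera("side");st=manip.read_state()
c,n=np.cos(.36),np.sin(.36);P=cloud(s)[180:245,290:345].reshape(-1,3);P=P[~np.isnan(P[:,0])]-[494.4,-15.5,0]
F=np.c_[c*P[:,0]+n*P[:,1],-n*P[:,0]+c*P[:,1],P[:,2]]
k=F[(abs(F[:,0])<12)&(F[:,1]>-42)&(F[:,1]<-6)&(F[:,2]>45)]
print(len(k),"link top z",np.round(np.percentile(k[:,2],[50,80,90,97]),1),st["wrist_force"],st["eef_pos"],st["clock"])
E
python3 lk.py
```

```text
10 link top z [53.2 56.9 57.4 57.8] [ 1.36088293 -5.68127852 -1.89213124] [486.99547842   2.43287971 188.27956454] 10.6
```

Not popped yet (top is about 57 mm). Continuing.

Emit:
{"method": "step_arm", "body": {"increments": [[[0, 0, 0, 0, -0.025, 0, 1], [0, 0, 0, 0, 0, 0, 1]]]}}

```text
clock: 10.8
eef_pos: [486.6, 3.4, 188.3]
eef_rot: [3.141, -0.0, 0.36]
wrist_force: [1.6, -4.9, -1.7]
finger_gap: 15.9
finger_force: 40.0
```

```bash
python3 lk.py
```

```text
10 link top z [55.4 58.1 59.5 59.6] [ 2.1032434  -4.21114142 -1.80744911] [486.65298991   3.33659565 188.28764046] 10.85
```

Emit:
{"method": "step_arm", "body": {"increments": [[[0, 0, 0, 0, -0.025, 0, 1], [0, 0, 0, 0, 0, 0, 1]]]}}

```text
clock: 11.05
eef_pos: [486.3, 4.3, 188.3]
eef_rot: [3.141, -0.0, 0.36]
wrist_force: [0.3, -4.8, -1.7]
finger_gap: 15.8
finger_force: 40.0
```

```bash
python3 lk.py
```

```text
13 link top z [62.2 69.7 70.1 71.1] [ 1.50933644 -4.0567862  -2.52921946] [486.32144321   4.23061561 188.26342156] 11.1
```

The link has popped up (top about 71 mm). I'm backing the fork off and lifting it out.

Emit:
{"method": "step_arm", "body": {"increments": [[[0, 0, 0, 0, 0.05, 0, 1], [0, 0, 0, 0, 0.1, 0, 1], [0, 0, 0, 0, 0.1, 0, 1], [0, 0, 0, 0, 0.1, 0, 1], [0, 0, 0, 0, 0, 0, 1]]]}}

```text
clock: 11.6
eef_pos: [491.3, -9.1, 188.2]
eef_rot: [-3.141, -0.0, 0.36]
wrist_force: [0.0, 0.7, -0.4]
finger_gap: 15.9
finger_force: 40.0
```

```bash
python3 lk.py
```

```text
9 link top z [ 64.3 101.9 149.3 149.8] [-0.04215962  0.2331373  -1.40459908] [491.24309182  -8.93121623 188.19966859] 11.65
```

Emit:
{"method": "step_arm", "body": {"increments": [[[0, 0, 0, 0, 0, -0.3, 1], [0, 0, 0, 0, 0, -0.45, 1], [0, 0, 0, 0, 0, -0.45, 1], [0, 0, 0, 0, 0, -0.45, 1], [0, 0, 0, 0, 0, -0.4, 1]]]}}

```text
clock: 12.15
eef_pos: [491.2, -8.6, 272.1]
eef_rot: [3.141, -0.001, 0.36]
wrist_force: [-0.3, -0.7, -1.4]
finger_gap: 15.5
finger_force: 40.0
```

Emit:
{"method": "step_arm", "body": {"increments": [[[0, 0, 0.173, 0, 0, 0, 1], [0, 0, 0.173, 0, 0, 0, 1], [0, 0, 0, -0.231, 0.902, 0, 1], [0, 0, 0, -0.231, 0.902, 0, 1], [0, 0, 0, -0.231, 0.902, 0, 1]]]}}

```text
clock: 12.65
eef_pos: [472.8, -119.9, 271.3]
eef_rot: [3.141, -0.001, 0.089]
wrist_force: [-0.0, 0.3, -0.6]
finger_gap: 15.7
finger_force: 40.0
```

Emit:
{"method": "step_arm", "body": {"increments": [[[0, 0, 0, -0.231, 0.902, 0, 1], [0, 0, 0, -0.231, 0.902, 0, 1], [0, 0, 0, -0.231, 0.902, 0, 1], [0, 0, 0, -0.231, 0.902, 0, 1], [0, 0, 0, -0.231, 0.902, 0, 1]]]}}

```text
clock: 13.15
eef_pos: [442.6, -304.1, 271.3]
eef_rot: [3.141, -0.001, 0.088]
wrist_force: [1.2, 0.4, -0.9]
finger_gap: 16.0
finger_force: 40.0
```

Emit:
{"method": "step_arm", "body": {"increments": [[[0, 0, 0, 0, 0, 0, 1], [0, 0, 0, 0, 0, 0, 1]]]}}

```text
clock: 13.35
eef_pos: [442.9, -302.9, 270.7]
eef_rot: [-3.141, -0.0, 0.087]
wrist_force: [-0.1, 0.0, -0.6]
finger_gap: 15.6
finger_force: 40.0
```

```bash
python3 lk.py; python3 -c "
from h import *
s=manip.read_state();print(s['eef_rot'],s['finger_gap'])"
```

```text
89 link top z [63.4 70.  70.6 71.7] [ 0.63930461 -0.07532679 -1.1227348 ] [ 443.09818855 -302.24824021  270.72018779] 13.4
[-3.14149631e+00 -2.23381344e-04  8.83430153e-02] 15.899946240014229
```

Emit:
{"method": "step_arm", "body": {"increments": [[[0, 0, 0, 0, 0, 0.5, 1], [0, 0, 0, 0, 0, 0.5, 1], [0, 0, 0, 0, 0, 0.4, 1], [0, 0, 0, 0, 0, 0.1, 1], [0, 0, 0, 0, 0, 0.1, 1]]]}}

```text
clock: 13.9
eef_pos: [443.5, -302.1, 206.8]
eef_rot: [3.141, -0.0, 0.09]
wrist_force: [0.2, 0.4, -0.4]
finger_gap: 15.8
finger_force: 40.0
```

Emit:
{"method": "step_arm", "body": {"increments": [[[0, 0, 0, 0, 0, 0.05, 1], [0, 0, 0, 0, 0, 0.05, 1], [0, 0, 0, 0, 0, 0, 1]]]}}

```text
clock: 14.2
eef_pos: [443.1, -302.7, 202.5]
eef_rot: [3.141, -0.0, 0.088]
wrist_force: [-0.1, -0.2, -1.3]
finger_gap: 15.6
finger_force: 40.0
```

Emit:
{"method": "step_arm", "body": {"increments": [[[0, 0, 0, 0, 0, 0.3, 1], [0, 0, 0, 0, 0, 0.3, 1], [0, 0, 0, 0, 0, 0.3, 1], [0, 0, 0, 0, 0, 0.1, 1], [0, 0, 0, 0, 0, 0.05, 1]]]}}

```text
clock: 14.7
eef_pos: [442.9, -302.7, 159.4]
eef_rot: [-3.141, 0.001, 0.088]
wrist_force: [-0.5, -0.0, 0.5]
finger_gap: 15.7
finger_force: 40.0
```

Emit:
{"method": "step_arm", "body": {"increments": [[[0, 0, 0, 0, 0, 0.03, 1], [0, 0, 0, 0, 0, 0, 1]]]}}

```text
clock: 14.9
eef_pos: [443.1, -302.8, 159.2]
eef_rot: [3.141, -0.0, 0.088]
wrist_force: [0.1, 0.1, -0.4]
finger_gap: 16.1
finger_force: 40.0
```

Emit:
{"method": "step_arm", "body": {"increments": [[[0, 0, 0, 0, 0, 0, -1], [0, 0, 0, 0, 0, 0, -1], [0, 0, 0, 0, 0, 0, -1], [0, 0, 0, 0, 0, 0, -1], [0, 0, 0, 0, 0, 0, -1]]]}}

```text
clock: 15.4
eef_pos: [443.1, -302.8, 159.1]
eef_rot: [3.141, -0.0, 0.088]
wrist_force: [-0.2, 1.3, 0.8]
finger_gap: 52.6
finger_force: 0.0
```

Emit:
{"method": "step_arm", "body": {"increments": [[[0, 0, 0, 0, 0, 0, -1], [0, 0, 0, 0, 0, 0, -1], [0, 0, 0, 0, 0, -0.3, -1], [0, 0, 0, 0, 0, -0.6, -1], [0, 0, 0, 0, 0, -0.8, -1]]]}}

```text
clock: 15.9
eef_pos: [442.7, -302.5, 227.8]
eef_rot: [-3.14, 0.001, 0.088]
wrist_force: [0.4, -0.3, -0.3]
finger_gap: 91.8
finger_force: 0.0
```

Emit:
{"method": "step_arm", "body": {"increments": [[[0, 0, 0, 0, 0, -0.8, -1], [0, 0, -0.19, 0, 0, 0, -1], [0, 0, -0.19, 0, 0, 0, -1], [0, 0, -0.19, 0, 0, 0, -1], [0, 0, -0.19, 0, 0, 0, -1]]]}}

```text
clock: 16.4
eef_pos: [443.0, -302.8, 260.1]
eef_rot: [3.141, -0.0, 0.691]
wrist_force: [-0.8, -0.6, -0.3]
finger_gap: 94.1
finger_force: 0.0
```

Emit:
{"method": "step_arm", "body": {"increments": [[[0, 0, -0.19, 0, 0, 0, -1], [0, 0, -0.19, 0, 0, 0, -1], [0, 0, -0.19, 0, 0, 0, -1], [0, 0, -0.19, 0, 0, 0, -1], [0, 0, -0.19, 0, 0, 0, -1]]]}}

```text
clock: 16.9
eef_pos: [443.0, -302.8, 260.0]
eef_rot: [3.141, 0.0, 1.438]
wrist_force: [-0.9, -0.1, 0.5]
finger_gap: 94.3
finger_force: 0.0
```

Emit:
{"method": "step_arm", "body": {"increments": [[[0, 0, -0.19, 0, 0, 0, -1], [0, 0, -0.19, 0, 0, 0, -1], [0, 0, -0.19, 0, 0, 0, -1], [0, 0, -0.067, 0, 0, 0, -1], [0, 0, 0, 0, 0, 0, -1]]]}}

```text
clock: 17.4
eef_pos: [443.0, -302.8, 259.9]
eef_rot: [3.141, 0.001, 1.932]
wrist_force: [0.3, 0.4, -0.3]
finger_gap: 94.1
finger_force: 0.0
```

```bash
python3 - <<'E'
from h import *
s=optics.camera("side")
a=cv2.resize(s["frame"][160:260,280:400,::-1],None,fx=5,fy=5,interpolation=cv2.INTER_CUBIC)
cv2.imwrite("pics/crop5.png",a)
LF=[b for b in FIX[:7]]+[B(-12,12,-40,-10,25,71),B(-3,3,-10,75,37,43)]
w=(296,336,200,252)
print(fit(s,LF,[494.4,-15.5,.36],w))
E
python3 lk.py
```

```text
(array([ 4.94658069e+02, -1.65323024e+01,  3.60861775e-01]), np.float64(4.18967570506891))
90 link top z [62.4 69.8 71.  71.8] [ 1.26839635 -0.3314819  -0.24660915] [ 443.05608988 -302.75890926  259.604544  ] 17.5
```

View pics/crop5.png

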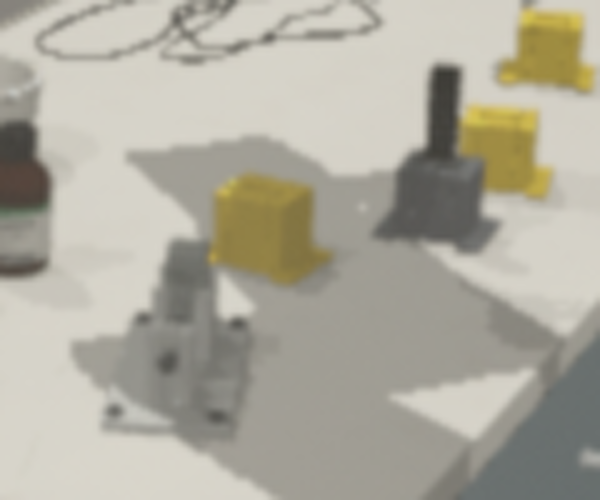

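The tool stands upright in its stand (crop 443,150) and the link is raised (187,290). Moving above the link.

Emit:
{"method": "step_arm", "body": {"increments": [[[0, 0, 0, 0.807, 0.532, 0, -1], [0, 0, 0, 0.807, 0.532, 0, -1], [0, 0, 0, 0.807, 0.532, 0, -1], [0, 0, 0, 0.807, 0.532, 0, -1], [0, 0, 0, 0.807, 0.532, 0, -1]]]}}

```text
clock: 18.0
eef_pos: [485.7, -112.7, 259.5]
eef_rot: [3.141, 0.0, 1.93]
wrist_force: [-0.2, 0.1, -0.5]
finger_gap: 93.7
finger_force: 0.0
```

Emit:
{"method": "step_arm", "body": {"increments": [[[0, 0, 0, 0.807, 0.532, 0, -1], [0, 0, 0, 0.807, 0.532, 0, -1], [0, 0, 0, 0, 0, 0.75, -1], [0, 0, 0, 0, 0, 0, -1], [0, 0, 0, 0, 0, 0, -1]]]}}

```text
clock: 18.5
eef_pos: [502.6, -39.1, 229.5]
eef_rot: [-3.141, -0.0, 1.93]
wrist_force: [0.2, 0.1, 0.1]
finger_gap: 93.9
finger_force: 0.0
```

Emit:
{"method": "step_arm", "body": {"increments": [[[0, 0, 0, 0, 0, 0.6, -1], [0, 0, 0, 0, 0, 0.6, -1], [0, 0, 0, 0, 0, 0.6, -1], [0, 0, 0, 0, 0, 0.4, -1], [0, 0, 0, 0, 0, 0.15, -1]]]}}

```text
clock: 19.0
eef_pos: [502.6, -39.6, 134.9]
eef_rot: [-3.141, -0.0, 1.93]
wrist_force: [0.7, 0.2, 1.1]
finger_gap: 93.7
finger_force: 0.0
```

Emit:
{"method": "step_arm", "body": {"increments": [[[0, 0, 0, 0, 0, 0, 1], [0, 0, 0, 0, 0, 0, 1], [0, 0, 0, 0, 0, 0, 1], [0, 0, 0, 0, 0, 0, 1], [0, 0, 0, 0, 0, 0, 1]]], "newtons": 25}}

```text
clock: 19.5
eef_pos: [502.7, -38.8, 135.5]
eef_rot: [3.141, 0.0, 1.932]
wrist_force: [-0.3, 0.3, 0.4]
finger_gap: 57.2
finger_force: 0.0
```

Emit:
{"method": "step_arm", "body": {"increments": [[[0, 0, 0, 0, 0, 0, 1], [0, 0, 0, 0, 0, 0, 1], [0, 0, 0, 0, 0, 0, 1], [0, 0, 0, 0, 0, 0, 1], [0, 0, 0, 0, 0, 0, 1]]]}}

```text
clock: 20.0
eef_pos: [502.5, -38.8, 135.0]
eef_rot: [-3.141, -0.0, 1.932]
wrist_force: [-0.9, -0.7, 0.7]
finger_gap: 23.6
finger_force: 25.0
```

Gripped at 23.6 mm. Lifting straight up.

Emit:
{"method": "step_arm", "body": {"increments": [[[0, 0, 0, 0, 0, 0, 1], [0, 0, 0, 0, 0, -0.1, 1], [0, 0, 0, 0, 0, -0.15, 1], [0, 0, 0, 0, 0, -0.2, 1], [0, 0, 0, 0, 0, -0.2, 1]]], "newtons": 40}}

```text
clock: 20.5
eef_pos: [502.7, -38.7, 162.0]
eef_rot: [3.141, -0.0, 1.932]
wrist_force: [1.0, 0.1, -0.7]
finger_gap: 23.7
finger_force: 40.0
```

Emit:
{"method": "step_arm", "body": {"increments": [[[0, 0, 0, 0, 0, -0.5, 1], [0, 0, 0, 0, 0, -0.5, 1], [0, 0, 0, 0, 0, -0.5, 1], [0, 0, 0, 0, 0, -0.5, 1], [0, 0, 0, 0, 0, 0, 1]]]}}

```text
clock: 21.0
eef_pos: [503.3, -38.7, 244.1]
eef_rot: [3.137, 0.002, 1.932]
wrist_force: [-0.2, 0.5, -0.9]
finger_gap: 23.4
finger_force: 40.0
```

Run:
```python
from h import *
s=optics.camera("side")
a=cv2.resize(s["frame"][150:260,270:390,::-1],None,fx=5,fy=5,interpolation=cv2.INTER_CUBIC)
cv2.imwrite("pics/crop6.png",a)
w=(225,316,255,318)
TR=[B(-62,62,-112,112,0,2),B(-62,-59,-112,112,0,17),B(59,62,-112,112,0,17),B(-62,62,-112,-109,0,17),B(-62,62,109,112,0,17)]
print(min((fit(s,TR,[452,308,t],w) for t in(.17,-.17,0)),key=lambda r:r[1]))
st=manip.read_state();print(st["eef_pos"],st["wrist_force"])
```

```text
(array([4.53438407e+02, 3.06496271e+02, 1.74389076e-01]), np.float64(2.5787990938304177))
[502.84920378 -38.67984459 242.22903933] [-0.1195965  -0.30298495 -1.77814926]
```

View pics/crop6.png

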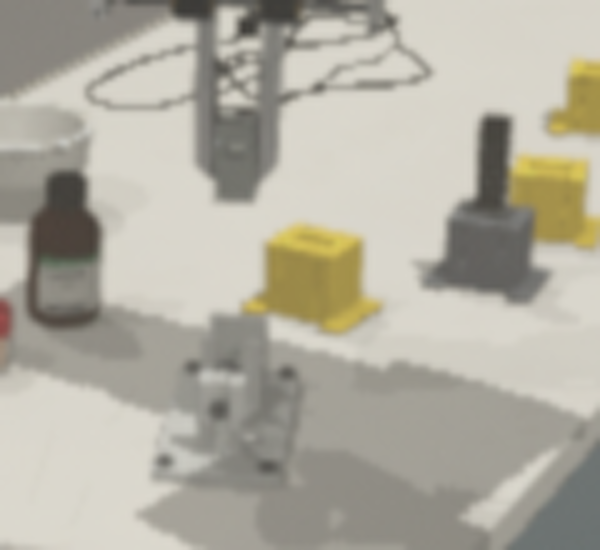

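The link is held straight between the fingers at (237,155), and the fixture is left as it was. Carrying it over the tray (453,306).

Emit:
{"method": "step_arm", "body": {"increments": [[[0, 0, 0, 0.945, 0.208, 0, 1], [0, 0, 0, 0.945, 0.208, 0, 1], [0, 0, 0, 0.945, 0.208, 0, 1], [0, 0, 0, 0.945, 0.208, 0, 1], [0, 0, 0, 0.945, 0.208, 0, 1]]]}}

```text
clock: 21.55
eef_pos: [474.0, 154.2, 240.0]
eef_rot: [-3.14, -0.0, 1.932]
wrist_force: [0.5, 0.6, -1.0]
finger_gap: 23.4
finger_force: 40.0
```

Emit:
{"method": "step_arm", "body": {"increments": [[[0, 0, 0, 0.945, 0.208, 0, 1], [0, 0, 0, 0.945, 0.208, 0, 1], [0, 0, 0, 0.945, 0.208, 0, 1], [0, 0, 0, 0.945, 0.208, 0, 1], [0, 0, 0, 0, 0, 0.6, 1]]]}}

```text
clock: 22.05
eef_pos: [452.0, 309.8, 217.9]
eef_rot: [3.138, -0.001, 1.935]
wrist_force: [0.6, 0.3, -1.9]
finger_gap: 23.5
finger_force: 40.0
```

Emit:
{"method": "step_arm", "body": {"increments": [[[0, 0, 0, 0, 0, 0.8, 1], [0, 0, 0, 0, 0, 0.8, 1], [0, 0, 0, 0, 0, 0.6, 1], [0, 0, 0, 0, 0, 0.2, 1], [0, 0, 0, 0, 0, 0, 1]]]}}

```text
clock: 22.55
eef_pos: [452.0, 305.7, 119.8]
eef_rot: [-3.139, 0.0, 1.932]
wrist_force: [0.8, -0.4, -1.4]
finger_gap: 24.1
finger_force: 40.0
```

Link underside is about 9 mm up, with contact expected near TCP z = 112. Slow from here.

Emit:
{"method": "step_arm", "body": {"increments": [[[0, 0, 0, 0, 0, 0.05, 1], [0, 0, 0, 0, 0, 0.05, 1], [0, 0, 0, 0, 0, 0.025, 1], [0, 0, 0, 0, 0, 0.025, 1], [0, 0, 0, 0, 0, 0, 1]]]}}

```text
clock: 23.05
eef_pos: [452.6, 306.0, 115.2]
eef_rot: [3.141, -0.0, 1.932]
wrist_force: [-0.2, -0.9, -2.3]
finger_gap: 23.9
finger_force: 40.0
```

Emit:
{"method": "step_arm", "body": {"increments": [[[0, 0, 0, 0, 0, 0.025, 1], [0, 0, 0, 0, 0, 0, 1]]]}}

```text
clock: 23.25
eef_pos: [452.5, 305.9, 114.0]
eef_rot: [-3.141, 0.0, 1.932]
wrist_force: [-0.3, 0.4, -1.4]
finger_gap: 23.5
finger_force: 40.0
```

Emit:
{"method": "step_arm", "body": {"increments": [[[0, 0, 0, 0, 0, 0.025, 1], [0, 0, 0, 0, 0, 0, 1]]]}}

```text
clock: 23.45
eef_pos: [452.5, 305.9, 112.9]
eef_rot: [-3.141, 0.0, 1.932]
wrist_force: [-0.2, 1.0, -1.3]
finger_gap: 23.9
finger_force: 40.0
```

Emit:
{"method": "step_arm", "body": {"increments": [[[0, 0, 0, 0, 0, 0.02, 1], [0, 0, 0, 0, 0, 0, 1]]]}}

```text
clock: 23.65
eef_pos: [452.5, 306.0, 112.1]
eef_rot: [-3.142, -0.0, 1.932]
wrist_force: [0.5, -0.2, -2.0]
finger_gap: 23.6
finger_force: 40.0
```

Emit:
{"method": "step_arm", "body": {"increments": [[[0, 0, 0, 0, 0, 0.02, 1], [0, 0, 0, 0, 0, 0, 1]]]}}

```text
clock: 23.85
eef_pos: [452.6, 306.0, 112.0]
eef_rot: [3.141, -0.0, 1.932]
wrist_force: [-3.2, -0.3, 6.7]
finger_gap: 23.7
finger_force: 40.0
```

Floor contact (7 N). Opening part way, then lifting off.

Emit:
{"method": "step_arm", "body": {"increments": [[[0, 0, 0, 0, 0, 0, 0.1], [0, 0, 0, 0, 0, 0, 0.1], [0, 0, 0, 0, 0, 0, 0.1], [0, 0, 0, 0, 0, 0, 0.1], [0, 0, 0, 0, 0, 0, 0.1]]]}}

```text
clock: 24.35
eef_pos: [452.6, 306.0, 111.4]
eef_rot: [-3.142, -0.0, 1.932]
wrist_force: [-0.4, 0.2, -0.5]
finger_gap: 42.1
finger_force: 0.0
```

Emit:
{"method": "step_arm", "body": {"increments": [[[0, 0, 0, 0, 0, -0.3, 0.1], [0, 0, 0, 0, 0, -0.7, 0.1], [0, 0, 0, 0, 0, -0.9, 0.1], [0, 0, 0, 0, 0, -0.9, 0.1], [0, 0, 0, 0, 0, -0.9, 0.1]]]}}

```text
clock: 24.85
eef_pos: [452.3, 305.8, 261.9]
eef_rot: [3.141, -0.0, 1.932]
wrist_force: [0.5, 0.3, -0.8]
finger_gap: 42.2
finger_force: 0.0
```

Run:
```python
from h import *
s=optics.camera("side")
a=cv2.resize(s["frame"][130:330,200:440,::-1],None,fx=3.3,fy=3,interpolation=cv2.INTER_CUBIC)
cv2.imwrite("pics/crop7.png",a)
st=manip.read_state();print(st["eef_pos"],st["wrist_force"],st["clock"])
```

```text
[453.47393496 306.55730734 268.04132444] [0.64462483 0.42966636 5.99556422] 24.9
```

View pics/crop7.png

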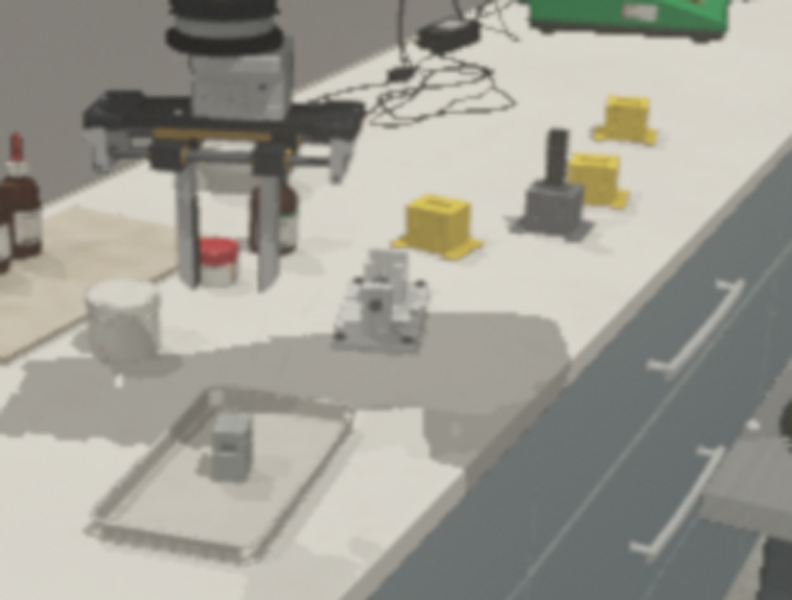

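The link stands upright in the tray (232,450), the tool is upright in its stand (555,180), and the gripper is clear of everything.

Emit:
{"method": "step_arm", "body": {"increments": [[[0, 0, 0, 0, 0, 0, 0.1], [0, 0, 0, 0, 0, 0, 0.1], [0, 0, 0, 0, 0, 0, 0.1]]]}}

```text
clock: 25.2
eef_pos: [452.2, 305.8, 258.4]
eef_rot: [-3.14, 0.0, 1.932]
wrist_force: [0.3, 0.4, -0.6]
finger_gap: 42.2
finger_force: 0.0
```

```bash
python3 -c "
from cell import workorder
print(workorder.sign_off())"
```

```text
the job is handed in; nothing more can be done
None
```

The link popped up after a press that read no more than about 6 N, the tool is back upright in its stand, the link stands upright in the tray, and the job was handed in at about 25 s (the sign-off gave no verdict).

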